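# Return the gas-fitting spanner to its fitted case and snap the lid shut

## Robot

A 6-joint arm with a two-finger parallel gripper is mounted at the origin on a cart in front of the work surface, level with it; the furniture and walls round the work are solid. World frame = base frame: x ahead of the robot, y to its left, z up, the work surface at z = 0. Lengths are in m, angles in rad, forces in N, time in s.
With the tool pointing down it reaches from about 0.425 to 0.95 m from the base axis. Payload 3.5 kg.
Tool frame: the origin (TCP) lies on the mounting face of the last link; the fingertips stand 173 mm ahead of it and the grasp point (between the pads) lies 155 mm ahead of it (grip_depth is the distance from the TCP to the grasp point, in m); z points along the fingers, y is the line along which they close (so a half turn about z gives the same grasp; the last joint's range is limited). The gripper opens to 85 mm and grips with 20 to 120 N. Pads are 22 mm wide; open, the fingers measure 114 mm over their backs; the gripper's body (76 mm by 85 mm) begins 54 mm behind the grasp point. The pads swing forward as they close: fully open they stand 13 mm farther back than shut.
Start: joints at [0.981, 0.286, 1.577, -0, 1.279, -0.15], TCP at [0.287, 0.611, 0.405] pointing down, gripper open.
Joint ranges: [-2.77, 2.77], [-0.9, 2.22], [0.21, 2.48], [-1.53, 4.67], [0.24, 2.81], [-2.84, 2.84]. Speed limits (rad/s): [2.79, 2.79, 3.14, 3.14, 3.14, 3.14].

## Interface

Orientations are given as a unit quaternion [w, x, y, z].
In Python, from workcell import state, snapshot, calibration, finish_job, grip_depth gives the robot as it stands.
- The arm moves only by the tool apply_moves, never from a script. Its argument "motion" is text: rows parted by semicolons, each of 6 numbers parted by spaces: the shift along the tool's x, y, z as a fraction of full scale, then the turn, a rotation vector about the tool's x, y, z as a fraction of full scale. A call has exactly 5 rows; each row shifts and turns the commanded pose from where the row before left it, along the tool's axes as they then stand; what a row does not reach is not made up. Full scale, the value 1, is 0.05 m for a shift and 4 degrees for a turn. A row lasts 1/8 s, in which the tool goes at most 62.5 mm and 10.7 degrees, less where a joint would pass 70% of its speed; a pose out of reach is approached as far as the arm can. A call with a number of a shift or a turn outside -1 to 1 is refused whole. A call with a gripper value outside its range is refused whole. "jaw" is the closure in counts, from 0 (fully open) to 255 (shut), set as the call begins (left out, the last holds). The fingers move at their own pace and stop on an object; "grip_force" is the grip in N (left out, the last holds). Time passes only in rows, so rows that do not move let the fingers close, or fill a call up. It gives the time, the measured TCP pose, the force, the opening and the grip force at its end, in the units of the state.
- state(): the state, without advancing time (a new reading comes with each control period).
- snapshot(name): name is "scene" or "side" or "wrist"; returns (picture, depth): 384x512x3 uint8, red, green, blue; 384x512 float32, m along the optical axis (not along the pixel's ray), 0 where there is no reading.
- calibration(name): a dict with "K" (3x3 intrinsics, pixels), "R" (3x3) and "t" (3): a world point X has camera coordinates R X + t. Camera axes: x right, y down, z forward; pixel columns grow to the right and rows downward; lengths in m; the calibration is good to about 2 mm. A picture is of the moment at which its call begins: read the wrist's pose just before it. calibration takes no time and is no camera call; for the wrist camera it gives the pose at the moment of the call.
- finish_job(): hands the job in; it is judged then, once.
The state is a dict: "time": time; "joints": joint angles; "joint_velocities": joint speeds; "joint_torque": joint torques, N m; "ee_pos": TCP position; "ee_rot": TCP orientation; "ft_force": force on the tool from outside, world axes, zero at the start; "wrist_torque": the same for the moment, N m; "grip_width": finger opening in m; "grasp_force": force on a finger pad.
Only numpy, scipy, OpenCV 4.12 (cv2) and the standard library are available. Lean on these libraries where they do the work, as an engineer would, in place of code of your own. Each camera call takes 0.05 s, during which the arm holds its last target. There are 200 camera calls.

## Task

Put the loose spanner back into its shaped cutout in the open tool case: the jaw end goes in first, tucked under the keeper bar, then the ring end is pressed down until the spring catch snaps over it and the spanner lies flat on the bottom of the cutout. Then swing the lid over and press its front edge until the clasp clicks and the lid is fully shut. Leave the other things on the bench standing where they are.

Things in the scene. Friction and masses are not known exactly. Their poses are not given: they have to be found in the camera images.
- spanner: Steel combination spanner lying flat on the bench, 150 mm long, 14 mm thick, about 0.22 kg. Origin: middle of its underside; x runs along it towards the open jaw, z up. Jaw head from x = 28 to 75 mm, 40 mm wide (two prongs, 17 mm apart); straight shank 16 mm wide from x = -45 to 28 mm, best gripped at the origin; ring centred at x = -59 mm, 32 mm outside and 21 mm inside diameter.
- jaw_tip (a point): Middle of the spanner's jaw end, on the underside (x = 75 mm in the spanner's frame).
- ring_end (a point): Centre of the spanner's ring, on the underside (x = -59 mm in the spanner's frame).
- tool_case: Grey tool case, fixed on the bench: 90 mm in x, 188 mm in y, rim 31 mm high and 4 mm thick. Origin: centre of its underside; x points to the hinge side, y along the case to the keeper bar, z up (all case points share these axes). Its dark insert (top at z = 18 mm) has a spanner-shaped cutout, about 2 mm wider than the spanner all round. Four small brass fittings in it are fixed.
- cutout_seat (a point): Where the spanner's origin belongs, on the cutout's floor (case y = 6, z = 6 mm), spanner x along case y; its top is then at z = 20 mm. Jaw pocket: case y = 28 to 82 mm (end wall; it leaves the jaw 15 mm of run-in), 44 mm wide, chamfered; ring pocket y = -71.5 to -36 mm, 36 mm wide. A finger scoop crosses the shank: case x = -36 to 36, y = -16 to 28 mm, floor at z = 3 mm.
- keeper_edge (a point): Inner lower edge of the keeper, a 72 mm wide steel bar across the jaw pocket's end (case y = 73 to 87 mm; underside z = 24 mm, top z = 28 mm), which covers the seated jaw's last 8 mm: the jaw cannot go in from straight above with the spanner level. Under it the spanner may slope up to about 25 degrees; it must slope over 10 degrees for the ring to pass above the spring catch.
- catch_nose (a point): Tip of the spring catch at the ring end: a round steel bar along case x, 14 mm long, 5 mm radius, centre at z = 23.7 mm, overhanging the seated ring by 3 to 4 mm. It yields towards -y (7 mm) when the ring is pushed down on it with roughly 8 to 14 N, then springs back over the ring. Before that the spanner rests on it at a slope of about 9 degrees. Its housing behind reaches z = 29.5 mm.
- lid_hinge (a point): Middle of the lid's hinge line, which runs along the case's y at case x = 45 mm, z = 31 mm. The lid (clear, grey frame) is 90 x 188 mm and 5 mm thick and lies on the rim when shut, its top at z = 36 mm; a clasp skirt 40 mm wide at the middle of its front edge reaches 13 mm further out.
- clasp (a point): Sprung nose on the middle of the case's front wall. Over the last 0.1 rad the lid's skirt rides over it and clicks under it; that takes roughly 8 to 14 N of push at the lid's front edge.
- case_lid (a joint): Lid angle, rad: 0 shut, growing as it opens; 2.4 to 2.55 at the start, leaning back behind the case (2.7 at most). The hinge is stiff (0.12 N m): the lid stays where it is left. It cannot shut over a spanner that is not pressed home.
- sample_pot: Bystander, not part of the job: white screw-top pot, 46 mm wide, 57 mm tall, standing. Origin: centre of its underside.
- vial_d: Bystander, not part of the job: small capped vial, 25 mm wide, 60 mm tall, standing. Origin: centre of its underside.
- pen_black: Bystander, not part of the job: marker pen lying on the bench, 126 mm long, 13 mm thick, length along its y. Origin: centre of its underside.
- tube_a: Bystander, not part of the job: conical screw-cap tube lying on the bench, 120 mm long, 21 mm thick, length along its y. Origin: centre of its underside.
- wipes_box: Bystander, not part of the job: carton, 62 x 105 x 82 mm (x, y, z). Origin: centre of its underside.

How it is judged:
On the way, in this order (a step that is already met when the one before it is completed fails the run):
1. the spanner lies flat and fully home in its cutout, jaw under the keeper bar, ring snapped under the spring catch (x of jaw_tip in the frame of tool_case between -0.005 and 0.005 m and y of jaw_tip in the frame of tool_case between 0.076 and 0.085 m and z of jaw_tip in the frame of tool_case between 0.003 and 0.009 m and x of ring_end in the frame of tool_case between -0.005 and 0.005 m and y of ring_end in the frame of tool_case between -0.059 and -0.049 m and z of ring_end in the frame of tool_case between 0.003 and 0.009 m), for 0.2 s.
2. the lid is shut on its clasp (value of joint case_lid below 0.025 rad), for 0.2 s.
At the end, for the whole second after the job is handed in: The spanner lies at rest in its cutout, jaw end under the keeper (jaw tip within 5 mm of y = 81 mm on the centre line) and both ends within 3 mm of the cutout floor, and the lid is shut on its clasp (under 0.025 rad) (all of step 1 and value of joint case_lid below 0.025 rad and linear speed of spanner below 0.02 m/s); the robot touches nothing.
It fails at once if a bystander is knocked over or moved by more than 40 mm (distance of any of sample_pot, vial_d, pen_black, tube_a, wipes_box from where it was at the start of the episode above 0.04 m or angle between any of vial_d, sample_pot, wipes_box's own z axis and vertical above 0.6 rad).
It also fails if it takes over 59 s, if anything falls off the work surface, if the arm or the gripper's body presses on something with over 40 N, if the wrist force passes 120 N, or if a joint passes its speed limit or range.

## Working session

There is one attempt and no reset: what is moved stays moved. The work goes in short steps, Python scripts to look and compute and a tool call to move; the robot and the scene stay as the last step left them, time stands still between calls to the robot, and variables do not carry over. Pictures are saved under pics/ and viewed, at most 10 in all, crops included, and the job is handed in when it is done.

Besides the shell and the picture viewer there is one more tool, called after "Request:" by a JSON object that holds its "fn" and its "kwargs", one argument or row to a line. apply_moves: Moves the arm, as the interface text tells. Its arguments: {"type":"object","properties":{"motion":{"type":"string"},"jaw":{"type":"number"},"grip_force":{"type":"number"}},"required":["motion"]}

```bash
ls; mkdir -p pics; cat > h.py <<'E'
import numpy as np, cv2
from workcell import state, snapshot, calibration, finish_job, grip_depth
E
python3 - <<'E'
from h import *
s=state();print({k:np.round(v,3).tolist() for k,v in s.items()}, grip_depth)
for n in("scene","side"):
    p,d=snapshot(n);cv2.imwrite(f"pics/{n}0.png",p[:,:,::-1]);np.savez(f"{n}0.npz",p=p,d=d)
    c=calibration(n);print(n,c["K"].round(1).tolist(),(-c["R"].T@c["t"]).round(3),c["R"][2].round(2))
E
```

```text
pics
{'time': 0.0, 'joints': [0.981, 0.287, 1.578, 0.0, 1.279, -0.15], 'joint_velocities': [-0.0, -0.0, -0.001, 0.001, -0.0, -0.001], 'joint_torque': [0.0, -40.6, -29.262, -0.0, 0.006, 0.0], 'ee_pos': [0.287, 0.611, 0.403], 'ee_rot': [-0.0, 0.218, 0.976, -0.001], 'ft_force': [0.403, -0.161, -0.026], 'wrist_torque': [0.005, -0.049, -0.044], 'grasp_force': 0.0, 'grip_width': 0.085} 0.1547
scene [[412.9, 0.0, 256.1], [0.0, 412.9, 188.8], [0.0, 0.0, 1.0]] [-0.08  -0.638  0.754] [ 0.55  0.47 -0.69]
side [[382.0, 0.0, 257.3], [0.0, 382.0, 188.8], [0.0, 0.0, 1.0]] [ 0.062 -0.881  0.767] [ 0.38  0.65 -0.65]
```

View pics/scene0.png

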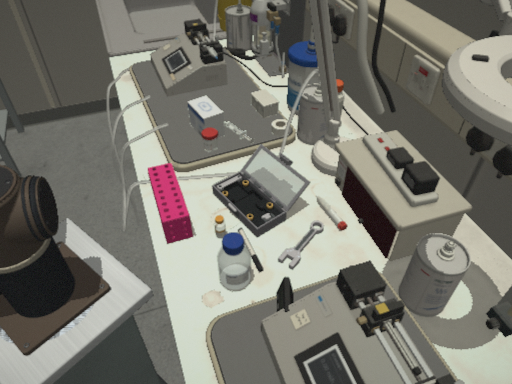

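View pics/side0.png

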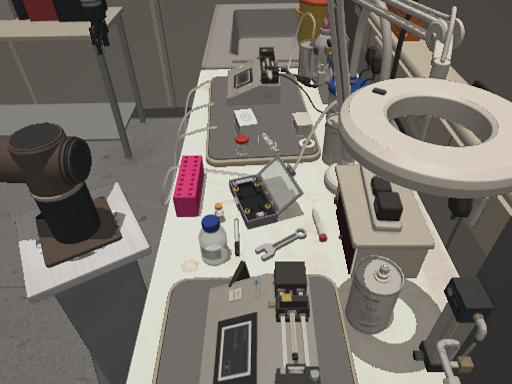

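The scene view shows the spanner near (300,243), with its ring at upper right (318,228) and its jaw at lower left (288,258). The open case is at (250,203), with the lid leaning back at (275,178). The pen is at (250,250), the tube at (331,212) and the vial at (220,225).

```bash
cat >> h.py <<'E'
def cloud(n,d):
    c=calibration(n);v,u=np.mgrid[0:384,0:512]
    P=np.stack([u,v,np.ones_like(u)],-1)@np.linalg.inv(c["K"]).T*d[...,None]
    return (P-c["t"])@c["R"]
def ray(n,uv,z,c=None):
    c=c or calibration(n);r=c["R"].T@np.linalg.inv(c["K"])@np.r_[uv,1.];o=-c["R"].T@c["t"]
    return o+r*(z-o[2])/r[2]
def proj(c,X):
    q=c["K"]@(c["R"]@np.asarray(X,float)+c["t"]);return q[:2]/q[2]
E
python3 - <<'E'
from h import *
z=np.load("scene0.npz");p,d=z["p"],z["d"];P=cloud("scene",d)
for uv in [(300,243),(288,258),(318,228),(250,200),(250,230),(215,193),(236,170),(305,175),(251,251),(331,212),(220,225),(235,265),(170,203)]:print(uv,P[uv[1],uv[0]].round(3))
c=p[140:280,180:350,::-1];cv2.imwrite("pics/c0.png",cv2.resize(c,None,fx=4.4,fy=4.2,interpolation=cv2.INTER_CUBIC))
# spanner mask: height 10..18mm
m=((P[...,2]>0.008)&(P[...,2]<0.02)).astype(np.uint8);m[:215]=0;m[275:]=0;m[:,:270]=0;m[:,335:]=0
m=cv2.morphologyEx(m,cv2.MORPH_OPEN,np.ones((2,2)))
n,l,st,ce=cv2.connectedComponentsWithStats(m);print(st)
k=1+np.argmax(st[1:,4]);Q=P[l==k];r=cv2.minAreaRect((Q[:,:2]*1000).astype(np.float32));print(r,np.median(Q[:,2]),cv2.boxPoints(r))
E
```

```text
(300, 243) [ 0.437 -0.332  0.016]
(288, 258) [ 0.396 -0.33   0.   ]
(318, 228) [ 0.511 -0.333  0.003]
(250, 200) [ 0.479 -0.147  0.003]
(250, 230) [ 0.404 -0.21  -0.   ]
(215, 193) [ 0.433 -0.067  0.012]
(236, 170) [ 0.546 -0.038 -0.001]
(305, 175) [ 0.647 -0.2    0.004]
(251, 251) [ 0.35  -0.26   0.013]
(331, 212) [ 0.563 -0.335  0.018]
(220, 225) [ 0.344 -0.173  0.044]
(235, 265) [ 0.261 -0.296  0.088]
(170, 203) [ 0.299 -0.06   0.077]
[[     0      0    512    384 196023]
 [   271    216     17     13     52]
 [   332    216      4      5     15]
 [   279    221     46     47    518]]
((206.45803833007812, -450.23187255859375), (678.8092651367188, 85.71275329589844), 26.05173110961914) 0.014151000402542099 [[-117.28415  -560.79034 ]
 [ -79.640594 -637.7945  ]
 [ 530.2002   -339.6734  ]
 [ 492.55667  -262.66925 ]]
```

View pics/c0.png

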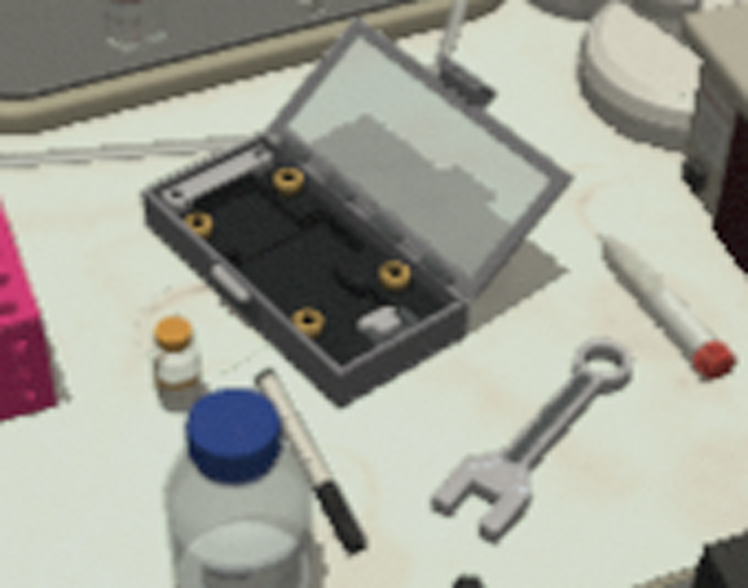

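The crop shows the keeper bar at the case's upper-left end, crop (215,178), and the spring catch at its lower-right end (382,320). The clasp is on the near-left wall (232,280), and the lid leans back to the upper right. The spanner's jaw is at (490,495) and its ring at (603,365).

```bash
python3 - <<'E'
from h import *
z=np.load("scene0.npz");p,d=z["p"],z["d"];P=cloud("scene",d)
m=((P[...,2]>0.008)&(P[...,2]<0.02)&(d>0)).astype(np.uint8);m[:219]=0;m[272:]=0;m[:,:276]=0;m[:,326:]=0
n,l,st,ce=cv2.connectedComponentsWithStats(m)
k=1+np.argmax(st[1:,4]);Q=P[l==k];Q=Q[(abs(Q[:,0]-.45)<.12)&(abs(Q[:,1]+.33)<.1)];r=cv2.minAreaRect((Q[:,:2]*1000).astype(np.float32));print(r,np.median(Q[:,2]),cv2.boxPoints(r).round(0).tolist())
f=lambda u,v:(180+u/4.4,140+v/4.2)
C=[ray("scene",f(*q),.031) for q in [(146,193),(340,374),(467,300),(270,140)]]
for c in C:print(c.round(3))
print("len",np.linalg.norm(C[0]-C[1]),np.linalg.norm(C[2]-C[1]),np.mean(C,0))
y=C[0]-C[1];print("case y yaw",np.degrees(np.arctan2(y[1],y[0])))
for q in [(603,365),(462,490),(500,520)]:print(ray("scene",f(*q),.014).round(3))
for q in [(360,20),(570,180)]:
    u,v=map(int,f(*q));print("lid",P[v-1:v+3,u-1:u+2,:].reshape(-1,3).round(3)[:4].tolist())
# tall obstacles near work: z>0.15 within region
z2=np.load("side0.npz");P2=cloud("side",z2["d"])
for nm,PP,dd in(("sc",P,d),("si",P2,z2["d"])):
    for zl,zh in((.06,.12),(.12,.25),(.25,.5),(.5,.8)):
        k=(dd>0)&(PP[...,2]>zl)&(PP[...,2]<zh)&(PP[...,0]>.2)&(PP[...,0]<.85)&(PP[...,1]>-.65)&(PP[...,1]<.1)
        H,_,_=np.histogram2d(PP[k][:,0],PP[k][:,1],bins=[np.arange(.2,.86,.05),np.arange(-.65,.11,.05)])
        print(nm,zl,"rows x .2.., cols y -.65..");print((H>3).astype(int))
E
```

```text
((448.8824462890625, -336.5306396484375), (149.7998046875, 40.41289520263672), 0.024214133620262146) 0.014718194313713105 [[374.0, -316.0], [374.0, -357.0], [524.0, -357.0], [524.0, -316.0]]
[ 0.436 -0.06   0.031]
[ 0.397 -0.239  0.031]
[ 0.484 -0.257  0.031]
[ 0.518 -0.083  0.031]
len 0.18312053449263013 0.08852916158213793 [ 0.45894186 -0.15973328  0.031     ]
case y yaw 77.73055299209443
[ 0.504 -0.334  0.014]
[ 0.386 -0.328  0.014]
[ 0.383 -0.354  0.014]
lid [[0.655, -0.034, 0.026], [0.655, -0.038, 0.028], [0.658, -0.04, 0.028], [0.592, -0.086, 0.086]]
lid [[0.551, -0.267, 0.089], [0.55, -0.271, 0.092], [0.635, -0.224, 0.004], [0.551, -0.268, 0.086]]
sc 0.06 rows x .2.., cols y -.65..
[[1 1 1 1 1 0 0 1 0 0 0 0 0 0 0]
 [1 1 1 1 1 1 1 1 1 0 1 1 1 0 0]
 [1 1 1 1 1 1 0 1 0 1 1 1 1 1 1]
 [0 1 0 0 0 0 0 0 0 1 0 0 1 1 1]
 [1 1 0 0 0 0 0 0 0 0 0 0 0 0 0]
 [1 1 0 0 0 0 0 0 0 0 0 0 0 0 0]
 [0 0 1 1 0 0 0 1 1 1 1 0 0 1 1]
 [0 1 1 1 1 1 0 1 1 1 1 1 0 1 1]
 [0 1 0 0 0 1 1 0 0 0 1 0 0 0 1]
 [0 1 0 0 0 0 1 1 0 0 1 0 0 0 0]
 [0 0 0 0 0 0 0 0 0 0 0 0 0 0 0]
 [1 1 0 0 0 0 0 0 1 1 1 1 0 1 1]
 [0 1 
[... 2580 characters left out ...]
0 0]
 [1 1 0 0 0 0 0 0 0 0 0 0 0 0 0]
 [0 0 0 0 0 0 0 0 0 0 0 0 0 0 0]
 [1 0 0 0 0 0 0 0 0 0 0 0 0 0 0]
 [1 1 0 0 0 0 0 0 0 0 0 0 0 0 0]
 [0 1 1 1 0 0 0 0 0 1 1 0 0 0 0]
 [0 0 1 1 1 1 0 0 0 1 1 0 0 0 0]
 [0 1 1 1 0 1 1 0 1 0 0 0 0 0 0]]
si 0.5 rows x .2.., cols y -.65..
[[0 0 0 0 0 0 0 0 0 0 0 0 0 0 0]
 [0 0 0 0 0 0 0 0 0 0 0 0 0 0 0]
 [1 0 0 0 0 0 0 0 0 0 0 0 0 0 0]
 [1 1 1 0 0 0 0 0 0 0 0 0 0 0 0]
 [1 1 1 0 0 0 0 0 0 0 0 0 0 0 0]
 [0 1 1 0 0 0 0 0 0 0 0 0 0 0 0]
 [1 1 1 0 0 0 0 0 0 0 0 0 0 0 0]
 [1 1 1 0 0 0 0 0 0 0 0 0 0 0 0]
 [0 0 1 1 1 1 0 0 0 0 0 0 0 0 0]
 [0 0 0 0 1 1 1 1 1 0 0 0 0 0 0]
 [0 0 0 0 0 0 0 0 0 0 1 0 0 0 0]
 [0 0 0 0 0 0 0 0 0 0 0 0 0 0 0]
 [0 0 0 1 0 0 0 0 0 0 0 0 0 0 0]]
```

```bash
cat >> h.py <<'E'
from scipy.spatial.transform import Rotation as Ro
def pose():
    s=state();q=s["ee_rot"];return np.array(s["ee_pos"]),Ro.from_quat([q[1],q[2],q[3],q[0]])
def down(yawdeg,slope=0):
    # tool y at world yaw, z down; slope>0: tool x dips
    a=np.radians(yawdeg);y=np.array([np.cos(a),np.sin(a),0]);z=np.array([0,0,-1.]);x=np.cross(y,z)
    return Ro.from_matrix(np.c_[x,y,z])*Ro.from_euler('y',-slope,degrees=True)
def plan(way,start=None,n=0):
    """way: list of (TCP pos, Rotation); prints rows, constant per leg"""
    p,R=start or pose()
    for P,Q in way:
        rv=(R.inv()*Q).as_rotvec(degrees=True);d=np.array(P)-p
        k=max(n,int(np.ceil(max(np.linalg.norm(d)/.0499,np.linalg.norm(rv)/3.99,1)-1e-6)))
        print("leg",k,"rows")
        for i in range(k):
            t=R.inv().apply((p+d)-p)/k/.05 if 0 else R.inv().apply(d)/k/.05
            print(" ".join(f"{v:.3f}" for v in np.r_[t,rv/k/4]))
            R=R*Ro.from_rotvec(rv/k,degrees=True)
        p=np.array(P)
E
python3 - <<'E'
from h import *
p,R=pose();c=calibration("wrist");o=-c["R"].T@c["t"]
print("cam in tool",R.inv().apply(o-p).round(3),(R.inv().as_matrix()@c["R"].T).round(2).tolist(),c["K"].round(0).tolist())
z=np.load("scene0.npz");P=cloud("scene",z["d"])
k=(z["d"]>0)&(P[...,2]>.17)&(P[...,2]<.8)&(P[...,0]>.2)&(P[...,0]<.85)&(P[...,1]>-.05)&(P[...,1]<.75)
H,_,_=np.histogram2d(P[k][:,0],P[k][:,1],bins=[np.arange(.2,.86,.05),np.arange(-.05,.76,.1)]);print(H.astype(int))
plan([([.50,.1,.40],down(80)),([.449,-.32,.36],down(90))])
E
```

```text
cam in tool [ 0.071 -0.001  0.031] [[0.0, -0.96, -0.28], [1.0, 0.0, 0.0], [-0.0, -0.28, 0.96]] [[331.0, 0.0, 257.0], [0.0, 331.0, 191.0], [0.0, 0.0, 1.0]]
[[ 0  0  0  0  0  0  0  0]
 [ 0  0  0  0  0  0  0  0]
 [ 0  0  0  0  0  0  0  0]
 [ 0  0  0  0  0  0  0  0]
 [ 0  0  0  0  0  0  0  0]
 [ 0  0  0  0  0  0  0  0]
 [ 0  0  0  0  0  0  0  0]
 [ 0  0  0  0  0  0  0  0]
 [ 0  0  0  0  0  0  0  0]
 [ 0  0  0  0  0  0  0  0]
 [ 0  0  0  0  0  0  0  0]
 [ 0  0  0 70  0  0  0  0]
 [ 0  0  0 86 36  0  0  0]]
leg 12 rows
-0.683 -0.619 0.007 -0.002 -0.001 -0.317
-0.669 -0.634 0.007 -0.002 -0.001 -0.317
-0.655 -0.649 0.007 -0.002 -0.001 -0.317
-0.641 -0.663 0.007 -0.002 -0.001 -0.317
-0.626 -0.677 0.007 -0.002 -0.001 -0.317
-0.611 -0.691 0.006 -0.002 -0.001 -0.317
-0.595 -0.704 0.006 -0.002 -0.001 -0.317
-0.580 -0.717 0.006 -0.002 -0.001 -0.317
-0.564 -0.730 0.006 -0.002 -0.001 -0.317
-0.547 -0.742 0.006 -0.002 -0.001 -0.317
-0.531 -0.754 0.006 -0.002 -0.001 -0.317
-0.514 -0.765 0.006 -0.002 -0.001 -0.317
leg 9 rows
-0.050 -0.939 0.089 0.000 -0.000 -0.278
-0.032 -0.940 0.089 0.000 -0.000 -0.278
-0.014 -0.940 0.089 0.000 -0.000 -0.278
0.004 -0.940 0.089 0.000 -0.000 -0.278
0.022 -0.940 0.089 0.000 -0.000 -0.278
0.041 -0.939 0.089 0.000 -0.000 -0.278
0.059 -0.938 0.089 0.000 -0.000 -0.278
0.077 -0.937 0.089 0.000 -0.000 -0.278
0.095 -0.935 0.089 0.000 -0.000 -0.278
```

Request:
{"fn": "apply_moves", "kwargs": {
  "motion": "-0.68 -0.62 0 0 0 -0.32; -0.67 -0.63 0 0 0 -0.32; -0.66 -0.65 0 0 0 -0.32; -0.64 -0.66 0 0 0 -0.32; -0.63 -0.68 0 0 0 -0.32",
  "jaw": 0
}}

```text
time: 0.72
ee_pos: [0.3766, 0.3966, 0.4042]
ee_rot: [-0.0, 0.163, 0.987, -0.0]
ft_force: [0.4, 0.1, 0.4]
grip_width: 0.0858
grasp_force: 0.0
```

Request:
{"fn": "apply_moves", "kwargs": {
  "motion": "-0.61 -0.69 0 0 0 -0.32; -0.6 -0.7 0 0 0 -0.32; -0.58 -0.72 0 0 0 -0.32; -0.56 -0.73 0 0 0 -0.32; -0.55 -0.74 0 0 0 -0.32"
}}

```text
time: 1.35
ee_pos: [0.4658, 0.1841, 0.4043]
ee_rot: [-0.0, 0.108, 0.994, -0.0]
ft_force: [-0.0, -0.0, -0.1]
grip_width: 0.0852
grasp_force: 0.0
```

Request:
{"fn": "apply_moves", "kwargs": {
  "motion": "-0.53 -0.75 0 0 0 -0.32; -0.5 -0.77 0 0 0 -0.32; -0.05 -0.94 0.09 0 0 -0.28; -0.03 -0.94 0.09 0 0 -0.28; -0.01 -0.94 0.09 0 0 -0.28"
}}

```text
time: 1.98
ee_pos: [0.4831, -0.0409, 0.3906]
ee_rot: [-0.0, 0.056, 0.998, 0.0]
ft_force: [1.0, -0.4, 0.4]
grip_width: 0.0855
grasp_force: 0.0
```

Request:
{"fn": "apply_moves", "kwargs": {
  "motion": "0 -0.94 0.09 0 0 -0.28; 0.02 -0.94 0.09 0 0 -0.28; 0.04 -0.94 0.09 0 0 -0.28; 0.06 -0.94 0.09 0 0 -0.28; 0.07 -0.94 0.09 0 0 -0.28"
}}

```text
time: 2.6
ee_pos: [0.4562, -0.2746, 0.3682]
ee_rot: [-0.0, 0.007, 1.0, 0.0]
ft_force: [0.0, -0.0, 0.3]
grip_width: 0.085
grasp_force: 0.0
```

```bash
python3 - <<'E'
from h import *
c=calibration("wrist");p,d=snapshot("wrist");np.savez("w1.npz",p=p,d=d,**c);cv2.imwrite("pics/w1.png",cv2.resize(p[:,:,::-1],None,fx=1.5,fy=1.5,interpolation=cv2.INTER_CUBIC))
P=cloud("wrist",d)
m=((P[...,2]>0.008)&(P[...,2]<0.02)&(d>0)&(abs(P[...,0]-.449)<.09)&(abs(P[...,1]+.3365)<.035)).astype(np.uint8)
Q=P[m>0];r=cv2.minAreaRect((Q[:,:2]*1000).astype(np.float32));print(len(Q),r,np.median(Q[:,2]))
# shank axis from centre slices
for x in np.arange(.37,.54,.015):
    q=Q[abs(Q[:,0]-x)<.003];print(round(x,3),q[:,1].min().round(4),q[:,1].max().round(4)) if len(q) else 0
E
```

```text
3130 ((448.31341552734375, -343.26934814453125), (149.97178649902344, 40.110225677490234), 2.237837791442871) 0.013513622452590326
0.37 -0.3317 -0.3279
0.385 -0.3653 -0.3258
0.4 -0.3651 -0.3251
0.415 -0.3586 -0.3311
0.43 -0.352 -0.3357
0.445 -0.3511 -0.3351
0.46 -0.3504 -0.3343
0.475 -0.3493 -0.334
0.49 -0.3494 -0.3332
0.505 -0.3553 -0.325
0.52 -0.3507 -0.329
```

View pics/w1.png

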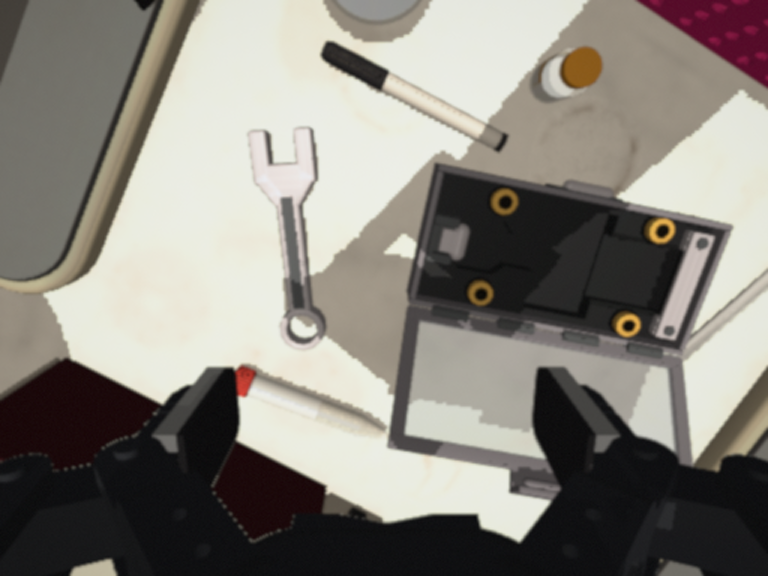

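The wrist view shows the spanner with its jaw at (282,150) and ring at (302,327). The full case is at right: rim corners (437,163), (731,228), (684,355) and (410,303), keeper bar at (686,285), catch at (453,240) and lid below it. There is free bench behind the lid's lower-left end.

```bash
python3 - <<'E'
from h import *
z=np.load("w1.npz");c={k:z[k] for k in"KRt"};P=None
f=lambda u,v,h:ray("wrist",((u+.5)/1.5-.5,(v+.5)/1.5-.5),h,c)
C=[f(*q,.031) for q in[(437,163),(731,228),(684,355),(410,303)]]
for q in C:print(q.round(4))
print([np.linalg.norm(C[i]-C[(i+1)%4]).round(4) for i in range(4)],np.mean(C,0).round(4))
y=(C[1]-C[0])+(C[2]-C[3]);x=C[3]-C[0]+C[2]-C[1];print(np.degrees([np.arctan2(y[1],y[0]),np.arctan2(x[1],x[0])+np.pi/2]))
print("keeper ends z28",f(702,240,.028),f(668,332,.028));print("catch",f(453,240,.0287))
for q in[(505,201),(480,293),(661,230),(628,325)]:print("brass",f(*q,.02).round(4))
# depth based
d=z["d"];v,u=np.mgrid[0:384,0:512];Q=(np.stack([u,v,np.ones_like(u)],-1)@np.linalg.inv(c["K"]).T*d[...,None]-c["t"])@c["R"]
for nm,(a,b) in dict(brass=(520,201),insert=(560,260),keeper=(686,285),catch=(455,238),lidedge=(545,460),lidend=(400,380),skirt=(535,485)).items():print(nm,Q[int(b/1.5),int(a/1.5)].round(4))
E
```

```text
[ 0.3966 -0.2434  0.031 ]
[ 0.4383 -0.0605  0.031 ]
[ 0.5235 -0.0767  0.031 ]
[ 0.4844 -0.2596  0.031 ]
[np.float64(0.1876), np.float64(0.0867), np.float64(0.1871), np.float64(0.0893)] [ 0.4607 -0.1601  0.031 ]
[77.55407384 79.41479634]
keeper ends z28 [ 0.44622153 -0.07535293  0.028     ] [ 0.50806092 -0.08789232  0.028     ]
catch [ 0.44390104 -0.23242965  0.0287    ]
brass [ 0.421  -0.1989  0.02  ]
brass [ 0.4816 -0.2124  0.02  ]
brass [ 0.4409 -0.0976  0.02  ]
brass [ 0.5058 -0.111   0.02  ]
brass [ 0.4215 -0.1894  0.0182]
insert [ 0.4636 -0.1552  0.0033]
keeper [ 0.4763 -0.0801  0.0265]
catch [ 0.4424 -0.2312  0.0275]
lidedge [ 0.5658 -0.1823  0.0829]
lidend [ 0.5228 -0.2677  0.0633]
skirt [ 0.5674 -0.1944  0.1036]
```

```bash
python3 - <<'E'
from h import *
plan([([.448,-.343,.24],down(92.2)),([.448,-.343,.175],down(92.2))])
E
```

```text
leg 3 rows
0.042 -0.426 0.853 -0.016 -0.006 -0.267
0.050 -0.426 0.853 -0.016 -0.006 -0.267
0.059 -0.426 0.852 -0.016 -0.006 -0.267
leg 2 rows
0.000 -0.000 0.650 0.000 0.000 0.000
0.000 -0.000 0.650 0.000 0.000 0.000
```

Request:
{"fn": "apply_moves", "kwargs": {
  "motion": "0.04 -0.43 0.85 0 0 -0.25; 0.05 -0.43 0.85 0 0 -0.25; 0.06 -0.43 0.85 0 0 -0.25; 0 0 0.6 0 0 0; 0 0 0.5 0 0 0"
}}

```text
time: 3.28
ee_pos: [0.4489, -0.3375, 0.1842]
ee_rot: [-0.001, -0.018, 1.0, 0.001]
ft_force: [0.6, -0.2, -0.3]
grip_width: 0.0855
grasp_force: 0.0
```

```bash
python3 - <<'E'
from h import *
s=state();print(s["ee_pos"],s["ft_force"]);p,R=pose();print(R.as_matrix()[:,1].round(4))
c=calibration("wrist");p,d=snapshot("wrist");cv2.imwrite("pics/w2.png",p[:,:,::-1])
print(state()["ee_pos"])
P=cloud("wrist",d)
m=((P[...,2]>0.008)&(P[...,2]<0.02)&(d>0)&(abs(P[...,0]-.448)<.09)&(abs(P[...,1]+.3435)<.03)).astype(np.uint8)
Q=P[m>0]
for x in np.arange(.37,.54,.015):
    q=Q[abs(Q[:,0]-x)<.003]
    if len(q):print(round(x,3),q[:,1].min().round(4),q[:,1].max().round(4))
E
```

```text
[ 0.44886481 -0.33746793  0.18415944] [ 0.55891884 -0.22275075 -0.26211526]
[-0.0362  0.9993  0.0019]
[ 0.44783345 -0.33628667  0.18105699]
0.37 -0.3298 -0.3197
0.385 -0.3585 -0.3181
0.4 -0.3576 -0.3174
0.415 -0.3506 -0.3238
0.43 -0.3441 -0.3283
0.445 -0.3433 -0.3276
0.46 -0.3424 -0.3269
0.475 -0.342 -0.326
0.49 -0.3415 -0.3243
```

View pics/w2.png

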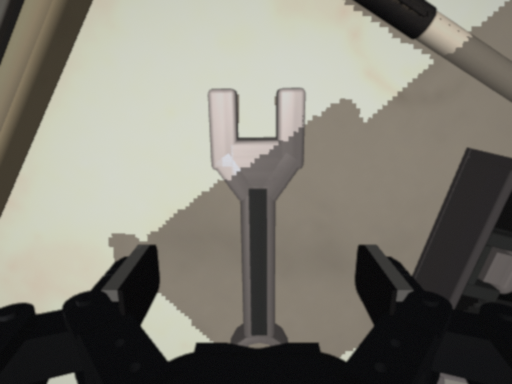

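The wrist close-up shows the shank (column ~258) centred between the open fingers (158 and 357) and square to them.

Request:
{"fn": "apply_moves", "kwargs": {
  "motion": "0 0.01 0.1 0 0 0; 0 0 0 0 0 0; 0 0 0 0 0 0; 0 0 0 0 0 0; 0 0 0 0 0 0",
  "jaw": 120
}}

```text
time: 3.95
ee_pos: [0.4495, -0.3373, 0.1818]
ee_rot: [0.0, -0.019, 1.0, -0.0]
ft_force: [0.6, -0.0, -0.0]
grip_width: 0.0448
grasp_force: 0.0
```

Request:
{"fn": "apply_moves", "kwargs": {
  "motion": "0 0.03 0.13 0 0 0; 0 0 0 0 0 0; 0 0 0 0 0 0; 0 0 0 0 0 0; 0 0 0 0 0 0",
  "jaw": 120
}}

```text
time: 4.58
ee_pos: [0.4494, -0.3358, 0.1748]
ee_rot: [0.0, -0.018, 1.0, -0.0]
ft_force: [0.1, -0.5, -0.8]
grip_width: 0.0452
grasp_force: 0.0
```

Request:
{"fn": "apply_moves", "kwargs": {
  "motion": "0 0 0 0 0 0; 0 0 0 0 0 0; 0 0 0 0 0 0; 0 0 0 0 0 0; 0 0 0 0 0 0",
  "jaw": 255,
  "grip_force": 70
}}

```text
time: 5.2
ee_pos: [0.4495, -0.3359, 0.1751]
ee_rot: [0.0, -0.019, 1.0, -0.0]
ft_force: [-0.5, 1.2, 3.5]
grip_width: 0.014
grasp_force: 70.8
```

Request:
{"fn": "apply_moves", "kwargs": {
  "motion": "0 0 -0.4 0 0 0; 0 0 -0.9 0 0 0; 0 0 -0.9 0 0 1; 0 0 -0.4 0 0 1; 0 0 0 0 0 1"
}}

```text
time: 5.82
ee_pos: [0.4497, -0.336, 0.3082]
ee_rot: [0.002, 0.087, 0.996, -0.002]
ft_force: [0.2, -0.2, -3.1]
grip_width: 0.0141
grasp_force: 70.2
```

```bash
python3 - <<'E'
from h import *
s=state();print(s["grip_width"],s["grasp_force"],s["ft_force"])
plan([([.463,-.156,.31],down(-12.5))])
E
```

```text
0.014099281251332736 70.24888515472412 [ 0.21842975 -0.21468829 -3.134907  ]
leg 24 rows
0.015 0.150 -0.002 0.001 0.004 0.963
0.025 0.148 -0.002 0.001 0.004 0.963
0.035 0.146 -0.002 0.001 0.004 0.963
0.045 0.144 -0.002 0.001 0.004 0.963
0.054 0.140 -0.002 0.001 0.004 0.963
0.064 0.136 -0.002 0.001 0.004 0.963
0.073 0.132 -0.002 0.001 0.004 0.963
0.081 0.126 -0.002 0.001 0.004 0.963
0.090 0.121 -0.002 0.001 0.004 0.963
0.098 0.114 -0.002 0.001 0.004 0.963
0.105 0.108 -0.002 0.001 0.004 0.963
0.112 0.100 -0.002 0.001 0.004 0.963
0.119 0.093 -0.002 0.001 0.004 0.963
0.125 0.084 -0.002 0.001 0.004 0.963
0.130 0.076 -0.002 0.001 0.004 0.963
0.135 0.067 -0.002 0.001 0.004 0.963
0.139 0.058 -0.002 0.001 0.004 0.963
0.142 0.048 -0.002 0.001 0.004 0.963
0.145 0.039 -0.002 0.001 0.004 0.963
0.148 0.029 -0.002 0.001 0.004 0.963
0.149 0.019 -0.002 0.001 0.004 0.963
0.150 0.009 -0.002 0.001 0.004 0.963
0.150 -0.001 -0.002 0.001 0.004 0.963
0.150 -0.012 -0.002 0.001 0.004 0.963
```

Request:
{"fn": "apply_moves", "kwargs": {
  "motion": "0.02 0.15 0 0 0 0.96; 0.03 0.15 0 0 0 0.96; 0.04 0.15 0 0 0 0.96; 0.05 0.14 0 0 0 0.96; 0.05 0.14 0 0 0 0.96"
}}

```text
time: 6.45
ee_pos: [0.451, -0.2973, 0.305]
ee_rot: [-0.0, 0.252, 0.968, 0.0]
ft_force: [0.7, -0.8, -2.6]
grip_width: 0.014
grasp_force: 70.2
```

Request:
{"fn": "apply_moves", "kwargs": {
  "motion": "0.06 0.14 0 0 0 0.96; 0.07 0.13 0 0 0 0.96; 0.08 0.13 0 0 0 0.96; 0.09 0.12 0 0 0 0.96; 0.1 0.11 0 0 0 0.96"
}}

```text
time: 7.08
ee_pos: [0.4538, -0.2599, 0.305]
ee_rot: [-0.0, 0.41, 0.912, 0.0]
ft_force: [-0.1, -0.7, -2.2]
grip_width: 0.0139
grasp_force: 70.2
```

Request:
{"fn": "apply_moves", "kwargs": {
  "motion": "0.11 0.11 0 0 0 0.96; 0.11 0.1 0 0 0 0.96; 0.12 0.09 0 0 0 0.96; 0.13 0.08 0 0 0 0.96; 0.13 0.08 0 0 0 0.96"
}}

```text
time: 7.7
ee_pos: [0.456, -0.222, 0.305]
ee_rot: [-0.0, 0.556, 0.831, 0.0]
ft_force: [0.1, -0.1, -2.1]
grip_width: 0.014
grasp_force: 70.2
```

Request:
{"fn": "apply_moves", "kwargs": {
  "motion": "0.14 0.07 0 0 0 0.96; 0.14 0.06 0 0 0 0.96; 0.14 0.05 0 0 0 0.96; 0.15 0.04 0 0 0 0.96; 0.15 0.03 0 0 0 0.96"
}}

```text
time: 8.32
ee_pos: [0.4589, -0.1839, 0.305]
ee_rot: [-0.0, 0.687, 0.727, 0.0]
ft_force: [0.8, -0.1, -1.4]
grip_width: 0.0139
grasp_force: 70.2
```

Request:
{"fn": "apply_moves", "kwargs": {
  "motion": "0.15 0.02 0 0 0 0.96; 0.15 0.01 0 0 0 0.96; 0.15 0 0 0 0 0.96; 0.15 -0.01 0 0 0 0.96; 0 0 0 0 0 0"
}}

```text
time: 8.95
ee_pos: [0.4612, -0.1539, 0.3049]
ee_rot: [-0.0, 0.777, 0.63, -0.0]
ft_force: [1.2, -0.4, -2.3]
grip_width: 0.0141
grasp_force: 70.2
```

```bash
python3 - <<'E'
from h import *
import time
state();snapshot("wrist");snapshot("wrist")
print(state()["ee_pos"],pose()[1].as_matrix()[:,:2].round(3).tolist())
c=calibration("wrist");p,d=snapshot("wrist");np.savez("w3.npz",p=p,d=d,**c)
cs=calibration("side");ps,ds=snapshot("side")
a=cv2.resize(p[:,:,::-1],None,fx=1.56,fy=1.56,interpolation=cv2.INTER_CUBIC);cv2.imwrite("pics/w3.png",a)
E
```

```text
[ 0.46130642 -0.15437322  0.30493184] [[0.207, 0.978], [0.978, -0.207], [-0.0, 0.0]]
```

View pics/w3.png

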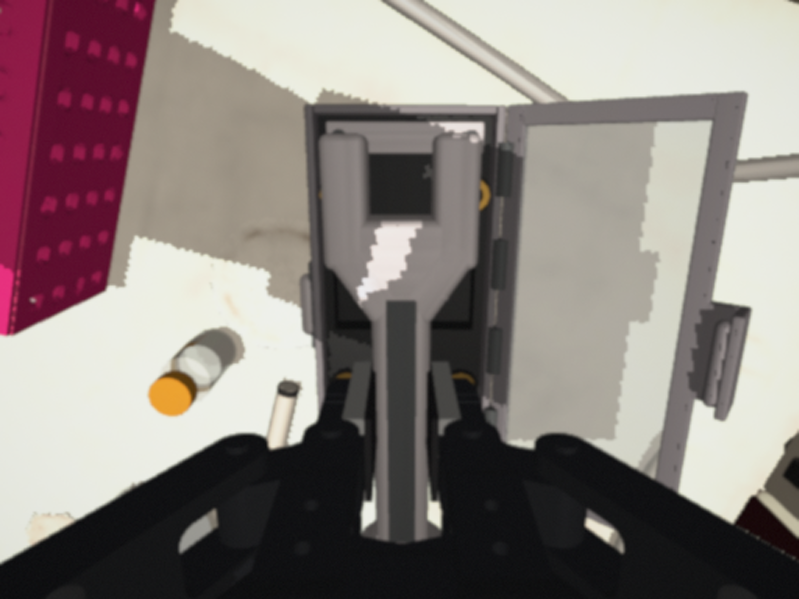

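The gripped spanner is straight in the hand, with its jaw prongs ending at row 134 and spanning columns 320 to 480. The case lies below it, with far rim corners near (308,106) and (503,106) and the front wall edge from (308,106) to (320,390).

```bash
python3 - <<'E'
from h import *
z=np.load("w3.npz");c={k:z[k] for k in"KRt"};d=z["d"];img=z["p"]
f=lambda u,v,h:ray("wrist",((u+.5)/1.56-.5,(v+.5)/1.56-.5),h,c)
for q in[(308,106),(503,106),(313,200),(317,300),(320,390)]:print("rim",q,f(*q,.031).round(4))
v,u=np.mgrid[0:384,0:512];Q=(np.stack([u,v,np.ones_like(u)],-1)@np.linalg.inv(c["K"]).T*d[...,None]-c["t"])@c["R"]
# depth-based: rim/keeper/lid points
k=(d>0)&(Q[...,2]>.1)&(Q[...,2]<.2)
p,R=pose();T=R.inv().apply(Q.reshape(-1,3)-p).reshape(Q.shape)
m=k&(abs(T[...,1])<.03)&(T[...,0]>.02)&(T[...,0]<.12)&(T[...,2]<.19)
t=T[m];print("jaw tool x max",np.percentile(t[:,0],[99,99.8]),"y",np.percentile(t[t[:,0]>.045][:,1],[.5,99.5]),"z",np.percentile(t[:,2],[5,50,95]))
kr=(d>0)&(Q[...,2]>.027)&(Q[...,2]<.036)&(abs(Q[...,0]-.46)<.08)&(abs(Q[...,1]+.15)<.12)
Z=Q[kr];print(len(Z))
# rim outer extents in tool-aligned axes about p
t=T[kr];print("rim tool x max",np.percentile(t[:,0],[98,99.5,100]),"y",np.percentile(t[:,1],[0,.5,99.5,100]))
w=t[(t[:,1]<-.035)];print("front wall fit (y vs x)",np.polyfit(w[:,0],w[:,1],1),np.percentile(w[:,1],[1,99]))
w=t[(t[:,0]>t[:,0].max()-.006)];print("end wall fit",np.polyfit(w[:,1],w[:,0],1))
E
```

```text
rim (308, 106) [ 0.4385 -0.06    0.031 ]
rim (503, 106) [ 0.5228 -0.0777  0.031 ]
rim (313, 200) [ 0.4303 -0.1001  0.031 ]
rim (317, 300) [ 0.42   -0.1473  0.031 ]
rim (320, 390) [ 0.4094 -0.1944  0.031 ]
jaw tool x max [0.07278167 0.07321533] y [-0.02148833  0.01815178] z [0.16041245 0.16152715 0.16323418]
6728
rim tool x max [0.08832322 0.08852103 0.08913724] y [-0.05109887 -0.05014683  0.05430798  0.05585295]
front wall fit (y vs x) [ 0.02454984 -0.04386449] [-0.05064247 -0.03686809]
end wall fit [-0.00427402  0.08666416]
```

```bash
python3 - <<'E'
from h import *
z=np.load("w3.npz");c={k:z[k] for k in"KRt"};d=z["d"];g=cv2.cvtColor(z["p"],cv2.COLOR_RGB2GRAY).astype(int)
for r in(70,74,77,79,80,82):print(r,"L",g[r,194:222].tolist(),"R",g[r,298:330].tolist())
p,R=pose()
col=lambda u,v,h:R.inv().apply(ray("wrist",(u,v),h,c)-p).round(4)
print(g[60:92,257].tolist())
for r in(180,205,225,240):  # shank / jaw edges
    print(r,g[r,230:285].tolist())
print("per px at .028", col(257,78,.028),col(258,78,.028), "at shank z", col(257,225,.152),col(258,225,.152))
E
```

```text
70 L [122, 95, 82, 84, 86, 79, 70, 74, 81, 83, 83, 83, 83, 83, 84, 83, 83, 83, 83, 84, 84, 83, 84, 84, 84, 84, 84, 84] R [155, 154, 154, 155, 154, 154, 155, 155, 154, 155, 154, 154, 154, 154, 154, 155, 154, 154, 153, 142, 118, 121, 147, 156, 151, 138, 125, 116, 114, 113, 113, 114]
74 L [128, 100, 82, 84, 85, 80, 64, 52, 47, 43, 40, 37, 37, 37, 37, 38, 38, 38, 37, 37, 38, 39, 38, 38, 38, 38, 38, 39] R [66, 64, 59, 55, 54, 59, 62, 62, 62, 63, 63, 63, 63, 63, 63, 62, 59, 56, 57, 59, 80, 119, 147, 155, 151, 141, 132, 121, 115, 114, 115, 114]
77 L [140, 114, 88, 83, 85, 80, 66, 52, 47, 40, 34, 31, 30, 32, 37, 53, 65, 68, 68, 69, 68, 68, 68, 67, 68, 67, 68, 66] R [101, 101, 100, 100, 98, 95, 95, 95, 97, 99, 98, 89, 75, 66, 64, 62, 61, 58, 54, 57, 83, 125, 150, 155, 149, 136, 125, 120, 115, 115, 114, 115]
79 L [141, 115, 89, 83, 85, 82, 69, 54, 48, 43, 35, 32, 31, 35, 60, 96, 117, 122, 124, 123, 124, 124, 124, 124, 124, 124, 123, 123] R [217, 217, 216, 216, 215, 215, 214, 214, 214, 214, 209, 184, 132, 82, 64, 63, 62, 58, 54, 62, 94, 133, 152, 154, 147, 132, 118, 116, 115, 114, 114, 115]
80 
[... 1162 characters left out ...]
5, 86, 114, 130, 131, 127, 120, 114, 112, 106, 91, 67, 43, 29, 26, 25, 27, 28, 27, 27]
225 [53, 54, 53, 54, 54, 54, 54, 56, 65, 80, 92, 102, 108, 114, 120, 124, 120, 97, 71, 60, 59, 58, 58, 59, 59, 59, 58, 57, 58, 58, 58, 59, 59, 59, 61, 69, 94, 118, 129, 129, 124, 119, 113, 107, 95, 71, 44, 33, 32, 32, 33, 32, 33, 33, 33]
240 [70, 70, 71, 70, 70, 69, 62, 43, 23, 20, 46, 81, 102, 112, 118, 123, 119, 102, 76, 62, 58, 58, 58, 59, 58, 59, 59, 58, 57, 59, 58, 58, 59, 58, 58, 68, 92, 116, 127, 127, 123, 116, 106, 78, 42, 19, 27, 49, 64, 70, 71, 71, 71, 70, 70]
per px at .028 [ 0.0814 -0.001   0.2768] [ 8.140e-02 -2.000e-04  2.768e-01] at shank z [ 0.0203 -0.0012  0.1528] [ 0.0203 -0.0008  0.1528]
```

```bash
cat >> h.py <<'E'
YAW=-12.0
O=np.array([.4623,-.1604,0]);CR=Ro.from_euler('z',YAW,degrees=True)
J=np.array([.0732,0,.1751])
def W(x,y,z):return O+CR.apply(np.array([x,y,z])/1000)
def tip(x,y,z,s):
    R=down(YAW,s);return W(x,y,z)-R.apply(J),R
def incase(loc):
    p,R=pose();return (CR.inv().apply(p+R.apply(loc)-O)*1000).round(1)
E
python3 - <<'E'
from h import *
print(incase(J));plan([tip(0,67,60,16),tip(0,67,30,16),tip(0,67,9,16),tip(0,78,8,16)],n=2)
E
```

```text
[ -2.1  78.7 129.7]
leg 5 rows
0.158 0.008 0.225 0.000 -0.800 -0.001
0.170 0.008 0.216 0.000 -0.800 -0.001
0.182 0.008 0.206 0.000 -0.800 -0.001
0.193 0.008 0.196 0.000 -0.800 -0.001
0.204 0.008 0.185 0.000 -0.800 -0.001
leg 2 rows
0.083 0.000 0.288 0.000 -0.000 0.000
0.083 0.000 0.288 0.000 -0.000 0.000
leg 2 rows
0.058 0.000 0.202 -0.000 -0.000 0.000
0.058 0.000 0.202 -0.000 -0.000 0.000
leg 2 rows
0.108 -0.000 -0.021 -0.000 -0.000 0.000
0.108 -0.000 -0.021 -0.000 -0.000 0.000
```

Request:
{"fn": "apply_moves", "kwargs": {
  "motion": "0.16 0.01 0.23 0 -0.8 0; 0.17 0.01 0.22 0 -0.8 0; 0.18 0.01 0.21 0 -0.8 0; 0.19 0.01 0.2 0 -0.8 0; 0.2 0 0.19 0 -0.8 0"
}}

```text
time: 9.78
ee_pos: [0.4717, -0.1168, 0.2472]
ee_rot: [0.088, 0.77, 0.623, -0.109]
ft_force: [-0.2, 0.4, -1.8]
grip_width: 0.0138
grasp_force: 70.2
```

Request:
{"fn": "apply_moves", "kwargs": {
  "motion": "0.08 0 0.29 0 0 0; 0.08 0 0.29 0 0 0; 0 0 0 0 0 0; 0 0 0 0 0 0; 0 0 0 0 0 0"
}}

```text
time: 10.4
ee_pos: [0.4719, -0.1173, 0.218]
ee_rot: [0.088, 0.77, 0.623, -0.108]
ft_force: [0.2, 0.2, -1.3]
grip_width: 0.014
grasp_force: 70.1
```

```bash
python3 - <<'E'
from h import *
p,R=pose();print(incase(J),R.as_matrix().round(3).tolist(),state()["ft_force"])
c=calibration("wrist");p,d=snapshot("wrist");np.savez("w4.npz",p=p,d=d,**c)
cv2.imwrite("pics/w4.png",cv2.resize(p[:,:,::-1],None,fx=1.56,fy=1.56,interpolation=cv2.INTER_CUBIC))
c=calibration("side");p,d=snapshot("side");cv2.imwrite("s4.png",p[:,:,::-1])
c=calibration("scene");p,d=snapshot("scene");cv2.imwrite("sc4.png",p[:,:,::-1])
E
```

```text
[ 0.7 66.2 29.5] [[0.201, 0.978, -0.056], [0.94, -0.209, -0.27], [-0.276, 0.001, -0.961]] [ 0.15263436  0.19101848 -1.2828125 ]
```

View pics/w4.png

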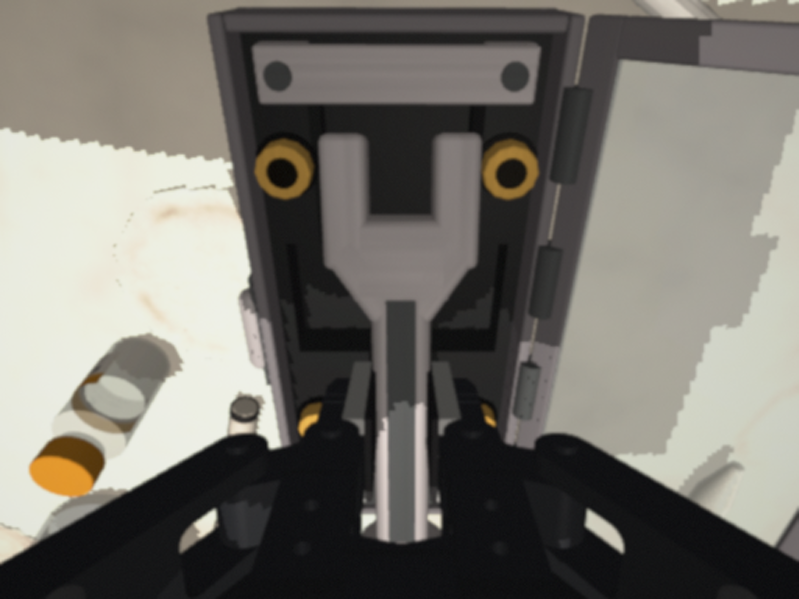

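The jaw (columns 320–480, end at row 133) points at the keeper (columns 257–539, near edge at row 103) and sits about 2 px right of its centre. The yaw is level with it. The brass fittings are at (284,168) and (511,168).

```bash
python3 - <<'E'
from h import *
z=np.load("w4.npz");c={k:z[k] for k in"KRt"}
f=lambda u,v,h:(CR.inv().apply(ray("wrist",((u+.5)/1.56-.5,(v+.5)/1.56-.5),h,c)-O)*1000).round(1)
print("keeper near edge (73)",f(398,103,.028),"far edge(87)",f(398,44,.028),"ends",f(257,75,.028),f(539,75,.028))
print("rim corner far",f(208,13,.031),f(583,13,.031))
p,R=pose();u=incase([.0732,0,.1611]);print("upper corner expected",u,"seen",f(400,133,u[2]/1000))
print(incase(J))
g=cv2.cvtColor(z["p"],cv2.COLOR_RGB2GRAY).astype(int);print(g[55:100,257].tolist(),g[60:100,220].tolist())
E
```

```text
keeper near edge (73) [-1.2 73.8 28. ] far edge(87) [-1.1 87.6 28. ] ends [-36.8  80.5  28. ] [34.6 80.5 28. ]
rim corner far [-45.5  94.5  31. ] [42.2 94.5 31. ]
upper corner expected [ 0.4 70.2 42.8] seen [-0.7 69.9 42.8]
[ 0.4 66.4 29.3]
[121, 121, 121, 123, 122, 123, 123, 124, 124, 122, 107, 79, 50, 36, 33, 32, 33, 32, 33, 32, 32, 33, 32, 32, 33, 32, 32, 33, 32, 32, 32, 31, 32, 32, 33, 32, 31, 32, 32, 33, 32, 32, 32, 32, 32] [119, 120, 120, 121, 118, 104, 76, 45, 32, 28, 29, 30, 28, 28, 29, 30, 28, 30, 29, 29, 29, 28, 28, 29, 37, 60, 82, 96, 104, 111, 118, 121, 123, 123, 123, 122, 122, 123, 123, 123]
```

```bash
sed -i 's/^O=.*;CR/O=np.array([.4625,-.1596,0]);CR/' h.py; python3 - <<'E'
from h import *
print(incase(J));plan([tip(0,67.5,9,16),tip(0,78,8,16)],n=3)
E
```

```text
[ 0.4 65.5 29.3]
leg 3 rows
0.050 -0.001 0.127 0.004 0.001 -0.005
0.050 -0.001 0.127 0.004 0.001 -0.005
0.050 -0.001 0.127 0.004 0.001 -0.005
leg 3 rows
0.069 0.000 -0.013 0.000 0.000 -0.000
0.069 0.000 -0.013 0.000 0.000 -0.000
0.069 0.000 -0.013 0.000 0.000 -0.000
```

Request:
{"fn": "apply_moves", "kwargs": {
  "motion": "0.05 0 0.13 0 0 0; 0.05 0 0.13 0 0 0; 0.05 0 0.13 0 0 0; 0 0 0 0 0 0; 0 0 0 0 0 0"
}}

```text
time: 11.18
ee_pos: [0.472, -0.1152, 0.1964]
ee_rot: [0.088, 0.77, 0.623, -0.108]
ft_force: [-0.1, -0.1, -2.3]
grip_width: 0.014
grasp_force: 70.1
```

```bash
python3 - <<'E'
from h import *
print(incase(J),state()["ft_force"],state()["wrist_torque"])
plan([tip(0,78,8,16)],n=3)
E
```

```text
[ 0.  67.5  7.9] [-0.08345188 -0.05691777 -2.33804477] [ 0.19929826 -0.01441699  0.03194724]
leg 3 rows
0.067 -0.000 -0.020 -0.001 0.000 -0.002
0.067 -0.000 -0.020 -0.001 0.000 -0.002
0.067 -0.000 -0.020 -0.001 0.000 -0.002
```

Request:
{"fn": "apply_moves", "kwargs": {
  "motion": "0.07 0 -0.02 0 0 0; 0.07 0 -0.02 0 0 0; 0.06 0 -0.02 0 0 0; 0 0 0 0 0 0; 0 0 0 0 0 0"
}}

```text
time: 11.8
ee_pos: [0.4741, -0.1049, 0.1967]
ee_rot: [0.088, 0.77, 0.623, -0.108]
ft_force: [-0.2, -0.3, -1.5]
grip_width: 0.014
grasp_force: 70.1
```

```bash
python3 - <<'E'
from h import *
print(incase(J),state()["ft_force"],state()["wrist_torque"])
plan([tip(0,79,7.5,10.5)],n=4)
c=calibration("wrist");p,d=snapshot("wrist");np.savez("w5.npz",p=p,d=d,**c)
c=calibration("side");p2,d=snapshot("side");np.savez("s5.npz",p=p2,d=d,**c)
a=cv2.resize(p[:230,:,::-1],None,fx=1.56,fy=1.3);b=cv2.resize(p2[140:260,190:330,::-1],(799,300));
u=proj(calibration("side"),W(0,0,30));print(u)
cv2.imwrite("pics/v5.png",np.vstack([a[:,:799],cv2.resize(p2[int(u[1])-50:int(u[1])+50,int(u[0])-125:int(u[0])+125,::-1],(a.shape[1],300),interpolation=cv2.INTER_CUBIC)[:,:799]]))
E
```

```text
[-0.  78.   8.2] [-0.20224745 -0.25249576 -1.53547928] [ 0.22085334 -0.04409051  0.04388785]
leg 4 rows
-0.076 0.000 0.041 -0.001 0.344 -0.002
-0.077 0.000 0.039 -0.001 0.344 -0.002
-0.078 0.000 0.037 -0.001 0.344 -0.002
-0.079 0.000 0.035 -0.001 0.344 -0.002
[252.00423029 195.50241434]
```

View pics/v5.png

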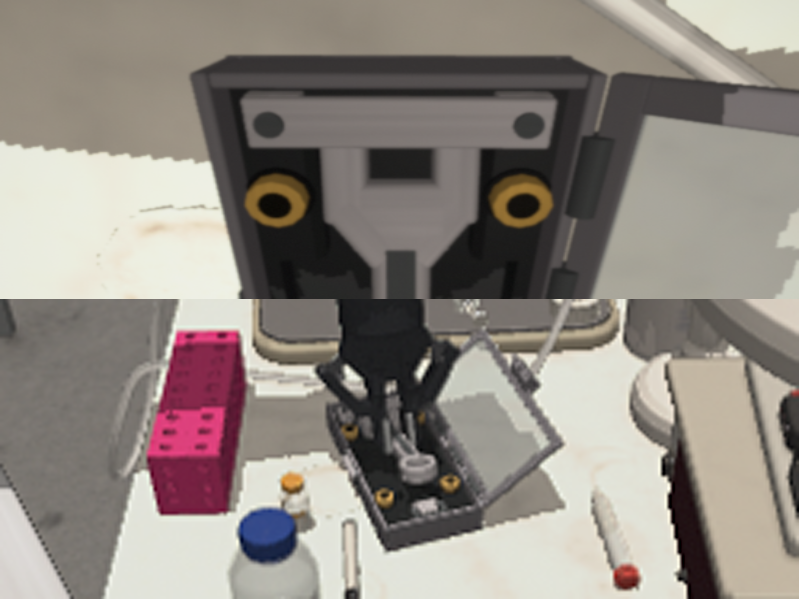

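The wrist half shows the jaw under the keeper and centred on it (jaw 323–478, keeper 243–557). The side half shows the ring at (417,467), still raised above the catch at (425,507).

Request:
{"fn": "apply_moves", "kwargs": {
  "motion": "-0.08 0 0.04 0 0.34 0; -0.08 0 0.04 0 0.34 0; -0.08 0 0.04 0 0.34 0; -0.08 0 0.04 0 0.34 0; 0 0 0 0 0 0"
}}

```text
time: 12.52
ee_pos: [0.4703, -0.1225, 0.1926]
ee_rot: [0.058, 0.774, 0.626, -0.071]
ft_force: [-0.3, 1.0, -2.5]
grip_width: 0.014
grasp_force: 70.2
```

```bash
python3 - <<'E'
from h import *
print(incase(J),incase([J[0]-.134,0,.1751]),state()["ft_force"],state()["wrist_torque"],np.degrees(np.arcsin(-pose()[1].as_matrix()[2,0])))
E
```

```text
[-0.  77.8  7.1] [ -0.2 -53.9  31.6] [-0.2705055   0.95241485 -2.49826261] [ 0.08904796 -0.05213404 -0.01375037] 10.53961613749784
```

Request:
{"fn": "apply_moves", "kwargs": {
  "motion": "0.03 0 0.02 0 0 0; 0 0 0 0 0 0; 0 0 0 0 0 0; 0 0 0 0 0 0; 0 0 0 0 0 0"
}}

```text
time: 13.15
ee_pos: [0.4708, -0.1208, 0.1916]
ee_rot: [0.058, 0.774, 0.626, -0.072]
ft_force: [0.3, -2.2, -2.1]
grip_width: 0.014
grasp_force: 70.3
```

Request:
{"fn": "apply_moves", "kwargs": {
  "motion": "0 0 0 0 0 0; 0 0 0 0 0 0; 0 0 0 0 0 0; 0 0 0 0 0 0; 0 0 0 0 0 0",
  "jaw": 150
}}

```text
time: 13.78
ee_pos: [0.4707, -0.1208, 0.1915]
ee_rot: [0.058, 0.774, 0.626, -0.072]
ft_force: [-0.2, 0.7, -0.5]
grip_width: 0.035
grasp_force: 0.0
```

Request:
{"fn": "apply_moves", "kwargs": {
  "motion": "0 0 -0.2 0 0 0; 0 0 -0.5 0 0 0; 0 0 -0.5 0 0 0; 0 0 0 0 0.8 0; 0 0 0 0 0.8 0"
}}

```text
time: 14.4
ee_pos: [0.4733, -0.1099, 0.2518]
ee_rot: [0.023, 0.777, 0.629, -0.027]
ft_force: [0.0, -0.5, -0.4]
grip_width: 0.0355
grasp_force: 0.0
```

```bash
python3 - <<'E'
from h import *
print(incase([0,0,.173]),state()["ft_force"],np.degrees(np.arcsin(-pose()[1].as_matrix()[2,0])))
c=calibration("wrist");p,d=snapshot("wrist");np.savez("w6.npz",p=p,d=d,**c);print(incase([0,0,.173]))
P=cloud("wrist",d);Q=CR.inv().apply((P.reshape(-1,3)-O))*1000;Q=Q.reshape(P.shape)
m=(abs(Q[...,0])<6)&(d>0)
for y in range(-75,80,8):
    q=Q[m&(abs(Q[...,1]-y)<1.5)];print(y,len(q),np.percentile(q[:,2],[10,50,90]).round(1) if len(q) else "")
c=calibration("side");p,d=snapshot("side");np.savez("s6.npz",p=p,d=d,**c)
P=cloud("side",d);Q=CR.inv().apply((P.reshape(-1,3)-O))*1000;Q=Q.reshape(P.shape);m=(abs(Q[...,0])<8)&(d>0)
print("side")
for y in range(-75,80,8):
    q=Q[m&(abs(Q[...,1]-y)<2)];print(y,len(q),np.percentile(q[:,2],[10,50,90]).round(1) if len(q) else "")
E
```

```text
[ 0.6 38.6 79.3] [ 0.01917289 -0.52637809 -0.41300002] 4.076879128525712
[ 0.4 38.7 78.9]
-75 0 
-67 14 [ 5.8 21.6 23.5]
-59 41 [32.1 35.9 38.7]
-51 0 
-43 2 [37.4 37.8 38.2]
-35 69 [35.4 36.6 37.4]
-27 79 [34.7 35.5 36.5]
-19 77 [33.3 34.5 35.1]
-11 76 [32.1 33.2 34. ]
-3 83 [31.  31.9 32.8]
5 78 [30.  30.8 31.8]
13 81 [28.5 29.6 30.5]
21 82 [27.4 28.3 29.2]
29 87 [26.3 27.3 28.1]
37 91 [25.3 26.  26.9]
45 100 [23.8 24.6 25.5]
53 1084 [150.8 155.3 160.9]
61 167 [ 4.9 15.2 22.1]
69 18 [4.5 5.3 5.9]
77 104 [26.6 27.3 28.3]
side
-75 8 [24.6 26.1 28.1]
-67 22 [26.7 34.2 40.7]
-59 2 [39.7 40.  40.2]
-51 0 
-43 17 [26.  31.3 37.6]
-35 6 [36.  36.8 37.9]
-27 1 [34.4 34.4 34.4]
-19 5 [16.2 32.6 35.2]
-11 7 [16.1 32.7 33.6]
-3 123 [293.7 321.9 347. ]
5 35 [ 25.9 367.5 374.8]
13 62 [207.7 235.2 253.7]
21 38 [ 29.3 259.6 273. ]
29 11 [  5.9  27.8 165.3]
37 27 [ 19.1 182.2 190. ]
45 8 [ 23.2  25.  363.9]
53 6 [ 22.9  24.9 363.7]
61 4 [362.7 363.  363.3]
69 2 [362.4 362.8 363.1]
77 8 [ 26.7  29.2 362.4]
```

```bash
python3 - <<'E'
from h import *
plan([(W(0,-42,65+173),down(YAW)),(W(0,-42,42+173),down(YAW))],n=3)
E
```

```text
leg 3 rows
-0.609 -0.000 0.133 0.006 0.347 -0.005
-0.612 -0.000 0.119 0.006 0.347 -0.005
-0.615 -0.001 0.104 0.006 0.347 -0.005
leg 3 rows
0.000 0.000 0.153 -0.000 0.000 0.000
0.000 0.000 0.153 -0.000 0.000 0.000
0.000 0.000 0.153 -0.000 0.000 0.000
```

Request:
{"fn": "apply_moves", "kwargs": {
  "motion": "-0.61 0 0.13 0 0.35 0; -0.61 0 0.12 0 0.35 0; -0.61 0 0.1 0 0.35 0; 0 0 0.15 0 0 0; 0 0 0.15 0 0 0",
  "jaw": 255,
  "grip_force": 40
}}

```text
time: 15.12
ee_pos: [0.4537, -0.1999, 0.222]
ee_rot: [-0.0, 0.777, 0.629, 0.0]
ft_force: [-0.3, 0.1, -0.1]
grip_width: -0.0001
grasp_force: 0.0
```

Request:
{"fn": "apply_moves", "kwargs": {
  "motion": "0 0 0.1 0 0 0; 0 0 0 0 0 0; 0 0 0 0 0 0; 0 0 0 0 0 0; 0 0 0 0 0 0"
}}

```text
time: 15.75
ee_pos: [0.4539, -0.2003, 0.2177]
ee_rot: [0.0, 0.777, 0.629, 0.0]
ft_force: [0.6, 0.3, -0.1]
grip_width: 0.0002
grasp_force: 0.0
```

```bash
python3 - <<'E'
from h import *
s=state();print(incase([0,0,.173]),s["ft_force"],s["grip_width"],pose()[1].as_matrix()[:,2].round(3))
E
```

```text
[  0.1 -41.5  44.7] [ 0.55636237  0.34008755 -0.12663237] 0.00018404574278406446 [ 0.001  0.    -1.   ]
```

Request:
{"fn": "apply_moves", "kwargs": {
  "motion": "0 0 0.08 0 0 0; 0 0 0.06 0 0 0; 0 0 0.06 0 0 0; 0 0 0.04 0 0 0; 0 0 0 0 0 0"
}}

```text
time: 16.38
ee_pos: [0.4538, -0.2004, 0.2053]
ee_rot: [0.0, 0.777, 0.629, 0.0]
ft_force: [0.1, -1.4, 0.9]
grip_width: -0.0001
grasp_force: 0.5
```

Request:
{"fn": "apply_moves", "kwargs": {
  "motion": "0 0 0.06 0 0 0; 0 0 0.06 0 0 0; 0 0 0 0 0 0; 0 0 0 0 0 0; 0 0 0 0 0 0"
}}

```text
time: 17.0
ee_pos: [0.4537, -0.2, 0.1991]
ee_rot: [-0.001, 0.777, 0.629, 0.0]
ft_force: [-0.4, 0.1, -0.9]
grip_width: 0.0002
grasp_force: 0.0
```

```bash
python3 - <<'E'
from h import *
print(incase([0,0,.173]))
c=calibration("wrist");p,d=snapshot("wrist");np.savez("w7.npz",p=p,d=d,**c)
P=cloud("wrist",d);Q=CR.inv().apply((P.reshape(-1,3)-O))*1000;Q=Q.reshape(P.shape)
m=(abs(Q[...,0])<6)&(d>0)
for y in range(-75,80,8):
    q=Q[m&(abs(Q[...,1]-y)<1.5)];print(y,len(q),np.percentile(q[:,2],[10,50,90]).round(1) if len(q) else "")
cv2.imwrite("pics/w7.png",cv2.resize(p[:,:,::-1],None,fx=1.56,fy=1.56,interpolation=cv2.INTER_CUBIC))
E
```

```text
[ -0.3 -41.2  26.1]
-75 0 
-67 0 
-59 0 
-51 158 [62.6 74.  77.9]
-43 176 [62.8 71.8 74.2]
-35 286 [52.7 70.6 93.4]
-27 564 [ 24.1  95.6 112.1]
-19 166 [23.2 24.1 25.1]
-11 163 [23.  23.8 24.6]
-3 179 [22.6 23.5 24.2]
5 188 [22.2 23.2 24. ]
13 191 [21.8 22.8 23.8]
21 196 [21.5 22.5 23.3]
29 195 [21.2 22.1 23. ]
37 205 [20.9 21.9 22.7]
45 228 [20.3 21.3 22.1]
53 233 [20.  20.9 21.8]
61 53 [18.1 19.7 20.5]
69 62 [4.6 5.6 6.4]
77 0
```

View pics/w7.png

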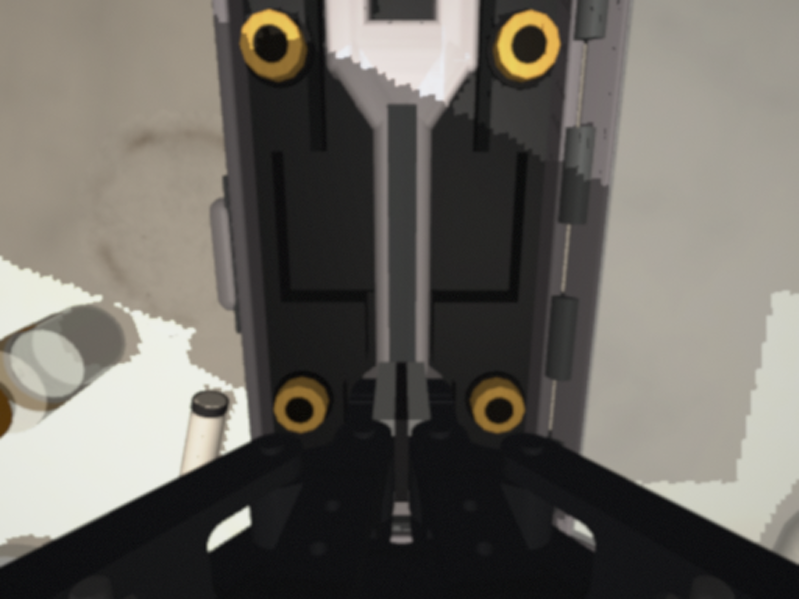

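The spanner is nearly level: its slope is about 2°, top at 24 mm near the fingers and about 20 mm at the jaw. The closed fingers are on the shank at (402,370). I keep pressing.

Request:
{"fn": "apply_moves", "kwargs": {
  "motion": "0 0 0.04 0 0 0; 0 0 0.04 0 0 0; 0 0 0.03 0 0 0; 0 0 0 0 0 0; 0 0 0 0 0 0"
}}

```text
time: 17.68
ee_pos: [0.4538, -0.2002, 0.1938]
ee_rot: [-0.0, 0.777, 0.629, 0.0]
ft_force: [0.2, 0.1, -0.5]
grip_width: 0.0003
grasp_force: 0.0
```

Request:
{"fn": "apply_moves", "kwargs": {
  "motion": "0 0 0.03 0 0 0; 0 0 0.03 0 0 0; 0 0 0 0 0 0; 0 0 0 0 0 0; 0 0 0 0 0 0"
}}

```text
time: 18.3
ee_pos: [0.4543, -0.2005, 0.1933]
ee_rot: [-0.001, 0.777, 0.629, -0.0]
ft_force: [-5.7, 3.4, 16.2]
grip_width: 0.0002
grasp_force: 8.2
```

```bash
cat >> h.py <<'E'
def prof(n,tag):
    c=calibration(n);p,d=snapshot(n);np.savez(tag+".npz",p=p,d=d,**c)
    P=cloud(n,d);Q=(CR.inv().apply((P.reshape(-1,3)-O))*1000).reshape(P.shape);m=(abs(Q[...,0])<6)&(d>0)&(Q[...,2]<60)
    for y in range(-83,80,6):
        q=Q[m&(abs(Q[...,1]-y)<1.5)]
        if len(q):print(y,len(q),np.percentile(q[:,2],[10,50,90]).round(1))
    return p
E
python3 - <<'E'
from h import *
print(incase([0,0,.173]),state()["ft_force"]);prof("wrist","w8")
E
```

```text
[  0.2 -41.5  20.3] [-5.74311922  3.38649147 16.20848556]
-83 19 [27.5 27.7 28.2]
-77 54 [27.4 28.  28.5]
-53 36 [56.4 57.  57.5]
-47 56 [56.4 57.  57.8]
-41 72 [56.5 57.1 59.3]
-35 98 [56.3 57.2 58.4]
-29 176 [19.  20.  21.1]
-23 161 [18.9 20.  20.7]
-17 159 [19.  19.9 20.7]
-11 173 [18.9 19.8 20.6]
-5 180 [18.7 19.9 20.7]
1 183 [18.8 19.9 20.8]
7 187 [18.9 19.8 20.7]
13 207 [18.9 19.9 20.6]
19 202 [18.8 19.8 20.7]
25 205 [19.  19.8 20.7]
31 203 [18.9 19.8 20.7]
37 232 [19.1 19.9 20.7]
43 240 [18.8 19.7 20.6]
49 244 [18.8 19.7 20.5]
55 258 [18.9 19.6 20.5]
61 58 [18.4 19.  19.6]
67 90 [4.7 5.5 6.4]
```

Request:
{"fn": "apply_moves", "kwargs": {
  "motion": "0 0 -0.3 0 0 0; 0 0 -0.7 0 0 0; 0 0 -0.9 0 0 0; 0 0 -0.9 0 0 0; 0 0 0 0 0 0"
}}

```text
time: 18.98
ee_pos: [0.4549, -0.201, 0.336]
ee_rot: [0.005, 0.777, 0.629, 0.002]
ft_force: [-0.1, -0.3, 0.7]
grip_width: -0.0001
grasp_force: 0.0
```

```bash
python3 - <<'E'
from h import *
print(incase([0,0,.173]),state()["ft_force"]);p=prof("wrist","w9");cv2.imwrite("pics/w9.png",cv2.resize(p[:,:,::-1],None,fx=1.56,fy=1.56))
for n in("scene0","side0"):
    z=np.load(n+".npz");P=cloud(n[:-1],z["d"]);Q=(CR.inv().apply((P.reshape(-1,3)-O))*1000);Q=Q[(z["d"]>0).ravel()]
    for a,b in((28,60),(60,115),(115,200),(200,330)):
        k=(Q[:,2]>a)&(Q[:,2]<b);H,_,_=np.histogram2d(Q[k,0],Q[k,1],bins=[np.arange(50,221,10),np.arange(-140,121,20)]);print(n,a,b,"rows x50..,cols y-140..");print("\n".join("".join(" %2d"%min(v,99) for v in r) for r in H.astype(int)))
E
```

```text
[  2.8 -42.7 163. ] [-0.1137821  -0.30013105  0.71783852]
-83 19 [17.8 18.3 26.6]
-77 44 [17.9 25.1 26.1]
-71 43 [24.3 25.1 26.1]
-65 72 [16.8 21.9 24.5]
-59 54 [ 2.4  3.5 16.4]
-53 38 [1.9 3.  3.6]
-47 31 [1.5 3.  3.9]
-41 31 [15.9 16.6 17.4]
-35 41 [14.4 16.4 17.9]
-29 47 [ 3.4 16.9 18.2]
-23 52 [ 5.1 17.  17.8]
-17 46 [ 9.4 16.8 18.1]
-11 51 [ 1.6 16.9 17.7]
-5 53 [-0.  16.8 17.9]
1 55 [ 0.4 17.  18.3]
7 54 [ 4.5 16.8 18.5]
13 42 [ 0.5 17.2 18.2]
19 54 [ 5.8 16.9 17.8]
25 54 [ 5.7 16.9 18.3]
31 54 [ 7.1 16.8 17.8]
37 49 [16.2 17.2 18.4]
43 56 [16.3 17.  17.9]
49 57 [16.2 17.1 18.1]
55 60 [16.2 17.1 18.2]
61 46 [15.4 16.7 18. ]
67 50 [2.5 3.5 5.5]
73 93 [ 2.6  4.3 25.4]
79 67 [24.  25.3 26. ]
scene0 28 60 rows x50..,cols y-140..
  0  0 22 37 31 36 32 32 36 30 28 28  0
  0  0 24 43 39 31 33 33 31 33 29 24  0
  0  0 14 27 28 32 27 26 22 23 22 20  0
  0  0  0  2  0  2  0  1  2  0  1  1  0
  0  0  0  0  0  0  0  0  0  0  0  0  0
  0  0  0  0  0  0  0  0  0  0  0  0  0
  0  0  0  0  0  0  0  0  0  0  0  0  0
  0  0  0  0  0  0  0  0  0  0  0  0  0
  0  0  0  0  0  0  0  0  0  0  0  0  0
[... 4645 characters left out ...]
s x50..,cols y-140..
  0  0  0  0  0  0  0  0  0  0  0  0  0
  0  0  0  0  0  0  0  0  0  0  0  0  0
  0  0  0  0  0  0  0  0  0  0  0  0  0
  0  0  0  0  0  0  0  0  0  0  0  0  0
  0  0  0  0  0  0  0  0  0  0  0  0  0
  0  0  0  0  0  0  0  0  0  0  0  0  0
  0  0  0  0  0  0  0  0  0  0  0  0  0
  0  0  0  0  0  0  0  0  0  0  0  0  0
  0  0  0  0  0  0  0  0  0  0  0  0  0
  0  0  0  0  0  0  0  0  0  0  0  0  0
  0  0  0  0  0  0  0  0  0  0  0  0  0
  0  0  0  0  0  0  0  0  0  0  0  0  0
  0  0  0  0  0  0  0  0  0  0  0  0  0
  0  0  0  0  0  0  0  0  0  0  0  0  0
  0  0  0  0  0  0  0  0  0  0  0  0  0
  0  0  0  0  0  0  0  0  0  0  0  0  0
  0  0  0  0  0  0  0  0  0  0  0  0  0
```

```bash
python3 - <<'E'
from h import *
print(incase([0,0,.173]))
plan([(W(150,-35,120+173),down(YAW)),(W(150,-35,68+173),down(YAW))],n=2)
pts=[(150,68)]
for t in range(140,-1,-10):
    a=np.radians(t);u=np.array([-np.cos(a),np.sin(a)]);n=np.array([np.sin(a),np.cos(a)]);H=np.array([45,31])
    if t>=90:
        E=H+90*u+5*n;q=(E[0]+14.5,E[1]-12)
    else:
        C=H+78*u+5*n;q=(C[0]+14.5,C[1])
    pts.append(q)
pts=np.array(pts)
for i in range(1,len(pts)):print(150-10*i,pts[i].round(1),"dy %.3f dz %.3f"%((pts[i]-pts[i-1])[0]/50,-(pts[i]-pts[i-1])[1]/50))
E
```

```text
[  1.2 -42.1 160.3]
leg 4 rows
0.035 0.747 0.205 0.017 0.005 -0.002
0.035 0.747 0.204 0.017 0.005 -0.002
0.035 0.748 0.203 0.017 0.005 -0.002
0.034 0.748 0.202 0.017 0.005 -0.002
leg 2 rows
-0.000 0.000 0.520 -0.000 -0.000 0.000
-0.000 0.000 0.520 -0.000 -0.000 0.000
140 [131.7  73. ] dy -0.367 dz -0.100
130 [121.2  84.7] dy -0.210 dz -0.234
120 [108.8  94.4] dy -0.247 dz -0.194
110 [ 95.  101.9] dy -0.277 dz -0.148
100 [ 80.1 106.8] dy -0.299 dz -0.098
90 [ 64.5 109. ] dy -0.311 dz -0.045
80 [ 50.9 108.7] dy -0.272 dz 0.006
70 [ 37.5 106. ] dy -0.267 dz 0.054
60 [ 24.8 101. ] dy -0.254 dz 0.099
50 [13.2 94. ] dy -0.233 dz 0.142
40 [ 3. 85.] dy -0.205 dz 0.180
30 [-5.5 74.3] dy -0.170 dz 0.213
20 [-12.1  62.4] dy -0.131 dz 0.239
10 [-16.4  49.5] dy -0.087 dz 0.258
0 [-18.5  36. ] dy -0.041 dz 0.269
```

Request:
{"fn": "apply_moves", "kwargs": {
  "motion": "0.04 0.75 0.15 0 0 0; 0.04 0.75 0.2 0 0 0; 0.03 0.75 0.2 0 0 0; 0.03 0.75 0.2 0 0 0; 0 0 0 0 0 0"
}}

```text
time: 19.65
ee_pos: [0.6027, -0.2246, 0.2896]
ee_rot: [-0.003, 0.777, 0.629, -0.001]
ft_force: [0.1, 0.4, 0.4]
grip_width: 0.0002
grasp_force: 0.0
```

Request:
{"fn": "apply_moves", "kwargs": {
  "motion": "0 0 0.5 0 0 0; 0 0 0.5 0 0 0; 0 0 0 0 0 0; 0 0 0 0 0 0; 0 0 0 0 0 0"
}}

```text
time: 20.27
ee_pos: [0.6022, -0.2249, 0.245]
ee_rot: [0.001, 0.777, 0.629, 0.001]
ft_force: [0.7, 0.2, -0.4]
grip_width: -0.0003
grasp_force: 0.0
```

```bash
python3 - <<'E'
from h import *
s=state();print(incase([0,0,.173]),s["ft_force"],pose()[1].as_matrix().round(3).tolist())
E
```

```text
[150.6 -34.9  72. ] [ 0.68041892  0.24540926 -0.40427072] [[0.209, 0.978, 0.002], [0.978, -0.209, -0.001], [-0.0, 0.002, -1.0]]
```

Request:
{"fn": "apply_moves", "kwargs": {
  "motion": "0 -0.38 0 0 0 0; 0 -0.21 -0.2 0 0 0; 0 -0.25 -0.19 0 0 0; 0 -0.28 -0.15 0 0 0; 0 -0.3 -0.1 0 0 0"
}}

```text
time: 20.9
ee_pos: [0.5324, -0.21, 0.2777]
ee_rot: [0.001, 0.777, 0.629, 0.001]
ft_force: [2.1, -0.6, 2.2]
grip_width: -0.0002
grasp_force: 1.1
```

```bash
cat >> h.py <<'E'
def lid(tag):
    for n in("scene","side"):
        c=calibration(n);p,d=snapshot(n);np.savez(f"{n}_{tag}.npz",p=p,d=d)
        P=cloud(n,d);Q=(CR.inv().apply(P.reshape(-1,3)-O)*1000)
        Q=Q[(d>0).ravel()&(abs(Q[:,1]-68)<20)&(Q[:,2]>25)&(Q[:,2]<150)&(Q[:,0]>-60)&(Q[:,0]<140)]
        r=Q[:,[0,2]]-[45,31];k=np.hypot(*r.T)>30;a=np.degrees(np.arctan2(r[k,1],-r[k,0]))
        h,e=np.histogram(a,bins=np.arange(-8,180,4));print(n,[(int(x),int(v)) for x,v in zip(e,h) if v>15])
E
python3 - <<'E'
from h import *
s=state();print(incase([0,0,.173]),s["ft_force"]);lid("a")
E
```

```text
[ 79.4 -34.9 104.7] [ 2.08330233 -0.62906991  2.2152754 ]
scene [(-4, 101), (0, 30), (96, 115), (100, 121)]
side [(-8, 21), (-4, 55), (100, 60)]
```

Lid is at ~100° as planned and following. Continue the arc.

Request:
{"fn": "apply_moves", "kwargs": {
  "motion": "0 -0.31 -0.05 0 0 0; 0 -0.27 0 0 0 0; 0 -0.27 0.05 0 0 0; 0 -0.25 0.1 0 0 0; 0 -0.23 0.14 0 0 0"
}}

```text
time: 21.62
ee_pos: [0.4665, -0.1958, 0.2629]
ee_rot: [-0.001, 0.777, 0.629, 0.0]
ft_force: [1.0, 0.4, 1.8]
grip_width: 0.0001
grasp_force: 0.6
```

```bash
python3 - <<'E'
from h import *
s=state();print(incase([0,0,.173]),s["ft_force"]);lid("b")
E
```

```text
[ 11.3 -34.4  89.9] [1.01496559 0.42447757 1.82671073]
scene [(-4, 95), (0, 30), (52, 37)]
side [(-4, 39), (52, 21)]
```

Request:
{"fn": "apply_moves", "kwargs": {
  "motion": "0 -0.21 0.16 0 0 0; 0 -0.17 0.2 0 0 0; 0 -0.15 0.23 0 0 0; 0 -0.12 0.25 0 0 0; 0 0 0 0 0 0"
}}

```text
time: 22.35
ee_pos: [0.4346, -0.1886, 0.2195]
ee_rot: [-0.002, 0.777, 0.629, -0.0]
ft_force: [1.1, 0.4, -0.5]
grip_width: -0.0
grasp_force: 0.0
```

```bash
python3 - <<'E'
from h import *
s=state();print(incase([0,0,.173]),s["ft_force"]);lid("c")
plan([(W(-30,-30,70+173),down(YAW)),(W(-36,0,62+173),down(YAW))])
E
```

```text
[-22.  -33.8  46.5] [ 1.1120699   0.44856543 -0.47089423]
scene [(-4, 22), (0, 20), (8, 83), (12, 38)]
side [(8, 19)]
leg 1 rows
0.091 -0.196 -0.440 -0.016 -0.016 -0.010
leg 1 rows
0.600 -0.120 0.160 0.000 0.000 0.000
```

Request:
{"fn": "apply_moves", "kwargs": {
  "motion": "0 0 -0.5 0 0 0; 0.34 -0.14 0 0 0 0; 0.34 -0.14 0 0 0 0; 0 0 0.4 0 0 0; 0 0 0.2 0 0 0"
}}

```text
time: 23.08
ee_pos: [0.4282, -0.1514, 0.2155]
ee_rot: [-0.003, 0.777, 0.63, -0.001]
ft_force: [-9.0, 5.2, 19.3]
grip_width: 0.0001
grasp_force: 9.0
```

Request:
{"fn": "apply_moves", "kwargs": {
  "motion": "0 0 0.06 0 0 0; 0 0 0.06 0 0 0; 0 0 0 0 0 0; 0 0 0 0 0 0; 0 0 0 0 0 0"
}}

```text
time: 23.7
ee_pos: [0.4291, -0.1531, 0.2104]
ee_rot: [-0.0, 0.777, 0.629, 0.0]
ft_force: [0.4, -0.8, -0.3]
grip_width: -0.0002
grasp_force: 0.0
```

```bash
python3 - <<'E'
from h import *
s=state();print(incase([0,0,.173]),s["ft_force"])
E
```

```text
[-34.   -0.4  37.4] [ 0.38726726 -0.82252525 -0.29770084]
```

Request:
{"fn": "apply_moves", "kwargs": {
  "motion": "0 0 0.02 0 0 0; 0 0 0.02 0 0 0; 0 0 0.01 0 0 0; 0 0 0 0 0 0; 0 0 0 0 0 0"
}}

```text
time: 24.32
ee_pos: [0.4294, -0.1532, 0.2091]
ee_rot: [-0.001, 0.777, 0.629, 0.0]
ft_force: [-3.5, 2.1, 9.2]
grip_width: 0.0003
grasp_force: 4.4
```

Request:
{"fn": "apply_moves", "kwargs": {
  "motion": "0 0 0.02 0 0 0; 0 0 0.02 0 0 0; 0 0 0 0 0 0; 0 0 0 0 0 0; 0 0 0 0 0 0"
}}

```text
time: 24.95
ee_pos: [0.4298, -0.1534, 0.2089]
ee_rot: [-0.001, 0.777, 0.629, -0.0]
ft_force: [-8.3, 4.6, 22.9]
grip_width: 0.0003
grasp_force: 11.1
```

Request:
{"fn": "apply_moves", "kwargs": {
  "motion": "0 0 -0.3 0 0 0; 0 0 -0.7 0 0 0; 0 0 -0.9 0 0 0; 0 0 -0.8 0 0 0; 0 0 0 0 0 0"
}}

```text
time: 25.58
ee_pos: [0.43, -0.1537, 0.3451]
ee_rot: [0.004, 0.777, 0.629, 0.002]
ft_force: [1.1, -0.6, -0.1]
grip_width: 0.0001
grasp_force: 0.0
```

Request:
{"fn": "apply_moves", "kwargs": {
  "motion": "0 0 0 0 0 0; 0 0 0 0 0 0; 0 0 0 0 0 0; 0 0 0 0 0 0; 0 0 0 0 0 0"
}}

```text
time: 26.2
ee_pos: [0.4291, -0.1531, 0.3406]
ee_rot: [-0.0, 0.777, 0.629, 0.0]
ft_force: [-0.1, 0.1, -0.5]
grip_width: -0.0
grasp_force: 0.0
```

```bash
python3 - <<'E'
from h import *
print(state()["ft_force"],incase([0,0,.173]));lid("d")
c=calibration("wrist");p,d=snapshot("wrist")
P=cloud("wrist",d);Q=(CR.inv().apply(P.reshape(-1,3)-O)*1000).reshape(P.shape)
for x in(-54,-42,41):
    for y in(-10,10,60):
        q=Q[(d>0)&(abs(Q[...,0]-x)<2)&(abs(Q[...,1]-y)<4)];print("lid z at",x,y,len(q),np.median(q[:,2]).round(1) if len(q) else "")
q=p[:,:,::-1];s=np.load("scene_d.npz")["p"][140:280,180:350,::-1]
cv2.imwrite("pics/end.png",np.hstack([cv2.resize(q,(400,300)),cv2.resize(s,(400,300),interpolation=cv2.INTER_CUBIC)]))
E
```

```text
[-0.06831867  0.07878331 -0.51927999] [-34.1  -0.5 167.6]
scene [(0, 73), (4, 159), (8, 46)]
side [(0, 96), (4, 71)]
lid z at -54 -10 35 35.4
lid z at -54 10 191 217.6
lid z at -54 60 36 -0.5
lid z at -42 -10 35 35.5
lid z at -42 10 965 217.9
lid z at -42 60 55 35.7
lid z at 41 -10 40 35.9
lid z at 41 10 41 35.8
lid z at 41 60 55 35.8
```

View pics/end.png

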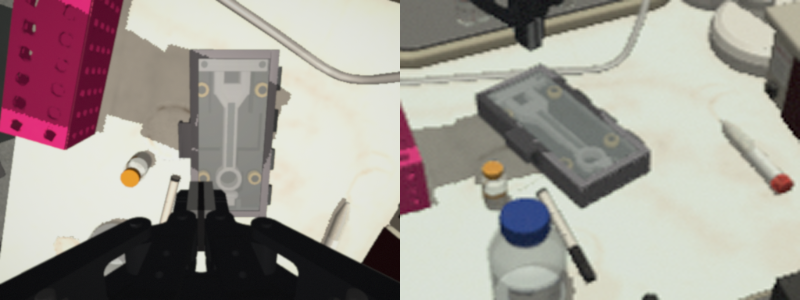

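The lid is flat and shut, with its top at about 35.5–35.9 mm everywhere. The spanner shows seated through the clear lid, the bystanders have not moved, and the robot is clear.

```bash
python3 -c "
from h import *
print(finish_job())"
```

```text
the job is handed in; nothing more can be done
None
```

The spanner lies flat in its cutout, jaw under the keeper and ring end pressed home. The lid is shut, the bystanders stand where they were, and the job was handed in at about 26 s; it returned no verdict.

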